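# Unstack the toner cartridges into their colour-coded cradles

### The job

Take the stack of four toner cartridges apart from the top down and lay each one, the same side up as now, in the cradle of its own colour, flat on the cradle's floor between the end walls and corner cheeks. Leave the mug and the pen pot standing where they are.

Things in the scene. Friction and masses are not known exactly. Their poses are not given: they have to be found in the camera images.
- cyan_toner (a point): centre of the cyan toner cartridge: loose cyan (bright blue) bar, 160 long x 46 wide x 42 high, thin grey end caps and stripes, 0.25 to 0.5 kg. x along its length, y across its width (grip this), z up; ends interchangeable. Starts in the lower layer: the two lie parallel, 100 apart, on a 4 thick card pad, centres 25 above the table.
- magenta_toner (a point): centre of the magenta toner cartridge: loose magenta (pink) bar, 160 long x 46 wide x 42 high, thin grey end caps and stripes, 0.25 to 0.5 kg. x along its length, y across its width (grip this), z up; ends interchangeable. Starts in the lower layer: the two lie parallel, 100 apart, on a 4 thick card pad, centres 25 above the table.
- yellow_toner (a point): centre of the yellow toner cartridge: loose yellow bar, 160 long x 46 wide x 42 high, thin grey end caps and stripes, 0.25 to 0.5 kg. x along its length, y across its width (grip this), z up; ends interchangeable. Starts in the upper layer: the two lie parallel, 100 apart, across the lower two, centres 67 above the table.
- black_toner (a point): centre of the black toner cartridge: loose black bar, 160 long x 46 wide x 42 high, thin grey end caps and stripes, 0.25 to 0.5 kg. x along its length, y across its width (grip this), z up; ends interchangeable. Starts in the upper layer: the two lie parallel, 100 apart, across the lower two, centres 67 above the table.
- cyan_cradle (a point): floor centre (5 above the table) of the cyan cradle: fixed white bed 186 x 74 with cyan floor stripe and end walls. x along its length, z up. End walls 22 high, 174 apart inside; corner cheeks 15 high, 62 apart inside; long sides open between cheeks (124 free). A cartridge lies in it lengthways, either way round, its centre 21 above this point.
- magenta_cradle (a point): floor centre (5 above the table) of the magenta cradle: fixed white bed 186 x 74 with magenta floor stripe and end walls. x along its length, z up. End walls 22 high, 174 apart inside; corner cheeks 15 high, 62 apart inside; long sides open between cheeks (124 free). A cartridge lies in it lengthways, either way round, its centre 21 above this point.
- yellow_cradle (a point): floor centre (5 above the table) of the yellow cradle: fixed white bed 186 x 74 with yellow floor stripe and end walls. x along its length, z up. End walls 22 high, 174 apart inside; corner cheeks 15 high, 62 apart inside; long sides open between cheeks (124 free). A cartridge lies in it lengthways, either way round, its centre 21 above this point.
- black_cradle (a point): floor centre (5 above the table) of the black cradle: fixed white bed 186 x 74 with black floor stripe and end walls. x along its length, z up. End walls 22 high, 174 apart inside; corner cheeks 15 high, 62 apart inside; long sides open between cheeks (124 free). A cartridge lies in it lengthways, either way round, its centre 21 above this point.
- mug_mid (a point): middle (45 above its underside) of a loose white mug, 80 across, 90 high, handle on one side; not to be disturbed. Stands beyond the cradles.
- pen_pot_mid (a point): middle (47.5 above its underside) of a loose black round pen pot, 72 across, 95 high, with pens up to about 165 high; not to be disturbed. Stands beyond the cradles.

How it is judged (in metres and radians):
On the way, in this order (a step that is already met when the one before it is completed fails the run):
1. both upper cartridges (yellow and black) lie in their own cradles (horizontal distance between yellow_toner and yellow_cradle below 0.02 m and z of yellow_toner in the frame of yellow_cradle below 0.03 m and horizontal distance between black_toner and black_cradle below 0.02 m and z of black_toner in the frame of black_cradle below 0.03 m), for 0.2 s.
2. both lower cartridges (cyan and magenta) lie in their own cradles (horizontal distance between cyan_toner and cyan_cradle below 0.02 m and z of cyan_toner in the frame of cyan_cradle below 0.03 m and horizontal distance between magenta_toner and magenta_cradle below 0.02 m and z of magenta_toner in the frame of magenta_cradle below 0.03 m), for 0.2 s.
At the end, for the whole second after the job is handed in: Each cartridge lies at rest in the cradle of its colour: centre within 13 mm of the cradle's centre in plan, resting on its floor (centre 17 to 25 mm above it), lengthways within 0.2 rad (either way round), its top face up within 0.1 rad (horizontal distance between cyan_toner and cyan_cradle below 0.013 m and z of cyan_toner in the frame of cyan_cradle between 0.017 and 0.025 m and angle between the x axis of cyan_toner and the x axis of cyan_cradle, either way round below 0.2 rad and angle between each of cyan_toner, magenta_toner, yellow_toner, black_toner's own z axis and vertical below 0.1 rad and linear speed of each of toner_cyan, toner_magenta, toner_yellow, toner_black below 0.02 m/s and horizontal distance between magenta_toner and magenta_cradle below 0.013 m and z of magenta_toner in the frame of magenta_cradle between 0.017 and 0.025 m and angle between the x axis of magenta_toner and the x axis of magenta_cradle, either way round below 0.2 rad and horizontal distance between yellow_toner and yellow_cradle below 0.013 m and z of yellow_toner in the frame of yellow_cradle between 0.017 and 0.025 m and angle between the x axis of yellow_toner and the x axis of yellow_cradle, either way round below 0.2 rad and horizontal distance between black_toner and black_cradle below 0.013 m and z of black_toner in the frame of black_cradle between 0.017 and 0.025 m and angle between the x axis of black_toner and the x axis of black_cradle, either way round below 0.2 rad); the robot touches nothing.
It fails at once if the mug or the pen pot is pushed more than 20 mm or tipped (distance of any of mug_mid, pen_pot_mid from where it was at the start of the episode above 0.02 m or angle between any of mug_mid, pen_pot_mid's own z axis and vertical above 0.3 rad).
It also fails if it takes over 115 s, if anything falls off the work surface, if the arm or the gripper's body presses on something with over 40 N, if the wrist force passes 120 N, or if a joint passes its speed limit or range.

### The arm

A 6-joint arm with a two-finger parallel gripper is mounted at the origin on the work surface. World frame = base frame: x ahead of the robot, y to its left, z up, the work surface at z = 0. Lengths are in m, angles in degrees, forces in N, time in s.
With the tool pointing down it reaches from about 0.35 to 0.875 m from the base axis. Payload 4.2 kg.
Tool frame: the origin (TCP) lies midway between the tips of the shut fingers; the grasp point (between the pads) lies 19 mm behind it (hold_point_z is the z of the grasp point in the tool frame, in m); z points along the fingers, y is the direction in which the jaws open and shut (so a half turn about z gives the same grasp; the last joint's range is limited). The gripper opens to 87 mm and grips with 3 to 60 N. Pads are 19 mm wide; open, the fingers measure 117 mm over their backs; the gripper's body (75 mm by 190 mm) begins 51 mm behind the grasp point.
Start: joints at [79.274, 22.042, 0.453, 0, -68.411, -14.817], TCP at [0.269, 0.564, 0.223] pointing down, gripper open.
Joint ranges: [-179.83, 179.83], [-69.29, 118.12], [-61.27, 80.66], [-181.25, 117.63], [-171.15, -9.14], [-177.46, 177.46]. Speed limits (degrees/s): [159.86, 159.86, 180, 180, 180, 180].

### API

Orientations are given as a 3x3 rotation matrix whose columns are the frame's x, y, z axes.
In Python, from station import * gives the robot as it stands. The module is installed in compiled form; this text tells all that it offers.
- The arm moves only by the tool jog_arm, never from a script. Its argument "moves" is a list of rows, each a list of 7 numbers: the closure, from -1 (fully open) to 1 (shut), then the shift along the tool's x, y, z in m, then the turn, a rotation vector about the tool's x, y, z in rad. In form: [[gripper, x, y, z, wx, wy, wz], ...]. A call has exactly 10 rows; each row is the pose to reach, as a shift and turn from the pose commanded when the call began, along the tool's axes at that moment; what a row does not reach only later rows make up. A row lasts 1/12 s, in which the tool goes at most 41.7 mm and 7.16 degrees, less where a joint would pass 70% of its speed; a pose out of reach is approached as far as the arm can. A call with a gripper value outside its range is refused whole. The fingers move at their own pace and stop on an object; the grip force is fixed at half the most. Time passes only in rows, so rows that repeat a pose let the fingers close, or fill a call up. It gives the time, the measured TCP pose, the force and the opening at its end, in the units of the state.
- sense(): the state, without advancing time (a new reading comes with each control period).
- capture(name): name is "scene" or "side" or "wrist"; returns a dict with "frame" (480x640x3 uint8, red, green, blue), "fov_y" (degrees; the focal length in pixels is half the picture's height over the tangent of half this angle, whatever the lens; pixels are square), "cx", "cy" (the principal point, pixels), "world_from_camera" (4x4, takes a point from camera to world coordinates). Camera axes: x right, y down, z forward; pixel columns grow to the right and rows downward; lengths in m; the calibration is good to about 2 mm. A picture is of the moment at which its call begins. There is no depth.
- finish_job(): hands the job in, once; it reports no verdict.
The state is a dict: "time_s": time; "joints": joint angles; "joint_velocities": joint speeds; "effort": joint torques, N m; "tcp_pos": TCP position; "ee_rot": TCP orientation; "wrist_force": force on the tool from outside, world axes, zero at the start; "moment": the same for the moment, N m; "gripper_width": opening from 0.0 (shut) to 1.0 (fully open).
Only numpy, scipy, OpenCV 4.12 (cv2) and the standard library are available. Lean on these libraries where they do the work, as an engineer would, in place of code of your own. Each camera call takes 0.05 s, during which the arm holds its last target.

## Working session

There is one attempt and no reset: what is moved stays moved. The work goes in short steps, Python scripts to look and compute and a tool call to move; the robot and the scene stay as the last step left them, time stands still between calls to the robot, and variables do not carry over. Pictures are saved under pics/ and viewed, and the job is handed in when it is done.

Besides the shell and the picture viewer there is one more tool, called after "Call:" by a JSON object that holds its "op" and its "data". jog_arm: Moves the arm, as the interface text tells. Its arguments: {"type":"object","properties":{"moves":{"type":"array"}},"required":["moves"]}

```bash
mkdir -p pics; ls; python3 - <<'E'
from station import *
import cv2
s=sense();print(s)
for n in ("scene","side","wrist"):
    c=capture(n);cv2.imwrite(f"pics/{n}0.png",c["frame"][:,:,::-1]);print(n,c["fov_y"],c["cx"],c["cy"],c["world_from_camera"].round(3).tolist())
E
```

```text
pics
{'time_s': 0.0, 'joints': array([ 7.92743379e+01,  2.20896555e+01,  3.78154692e-01, -2.85228534e-02,
       -6.84118035e+01, -1.48153275e+01]), 'joint_velocities': array([-0.05714136,  0.0114372 ,  0.0468564 , -0.02182882, -0.0238797 ,
        0.07595293]), 'effort': array([ 2.34793915e-04, -3.90657985e+01,  1.87399632e+01,  4.21959624e+00,
        1.09762445e-02, -1.95092848e-04]), 'tcp_pos': array([0.269207  , 0.56336344, 0.22146137]), 'ee_rot': array([[ 9.02197906e-01, -4.31321466e-01, -8.55315816e-04],
       [-4.31322302e-01, -9.02195632e-01, -2.02827808e-03],
       [ 1.03177683e-04,  2.19882503e-03, -9.99997577e-01]]), 'wrist_force': array([-0.05575008,  0.81314538, -0.39257961]), 'moment': array([-0.08834041,  0.06531224,  0.01400683]), 'gripper_width': 0.9998238732090143}
scene 45.72862601422029 316.03153261237026 240.60362648610598 [[-0.707, 0.575, -0.411, 1.134], [0.707, 0.577, -0.409, 0.577], [0.002, -0.58, -0.815, 1.192], [0.0, 0.0, 0.0, 1.0]]
side 56.59381765735881 315.80327620695726 238.34521734962487 [[0.999, -0.047, 0.016, 0.569], [-0.046, -0.775, 0.63, -0.669], [-0.018, -0.63, -0.777, 0.896], [0.0, 0.0, 0.0, 1.0]]
wrist 60.46007247753677 306.6313048589968 246.41559872328807 [[-0.43, -0.874, -0.228, 0.332], [-0.903, 0.417, 0.106, 0.534], [0.002, 0.251, -0.968, 0.384], [0.0, 0.0, 0.0, 1.0]]
```

View pics/scene0.png

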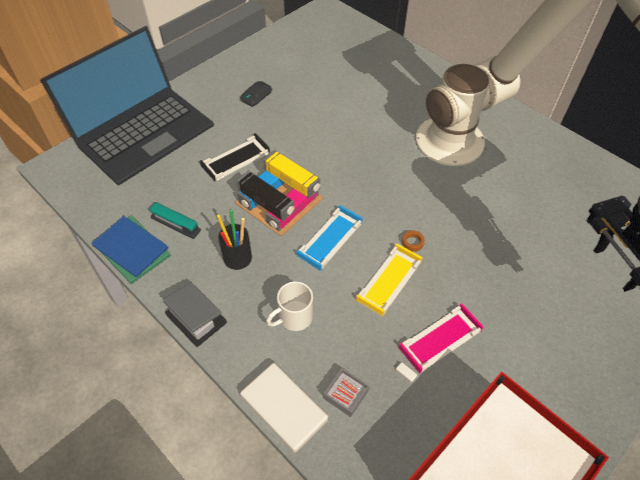

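View pics/side0.png

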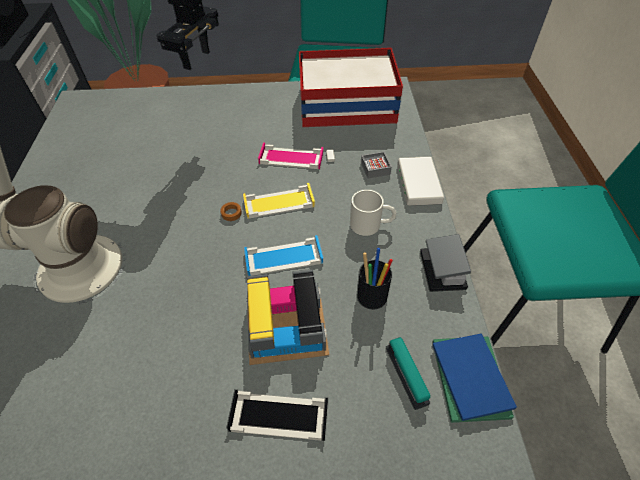

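View pics/wrist0.png

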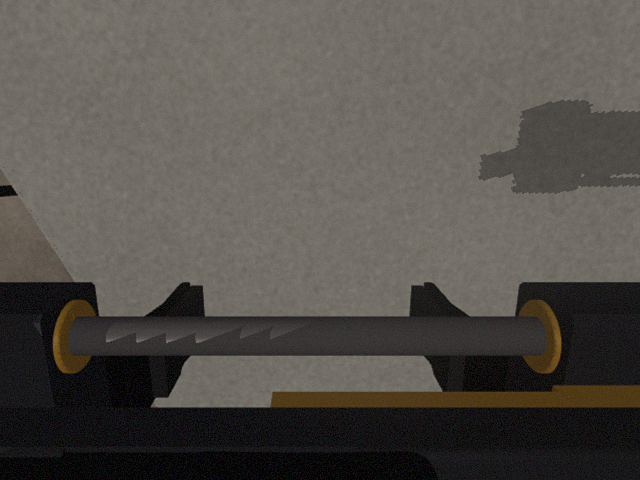

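The scene and side views both show everything. The stack is at about (280,190) in scene and (287,318) in side. The black cradle is at (235,157) in scene, cyan at (330,237), yellow at (390,278) and magenta at (441,337). The mug and pen pot stand on the +x side. Next I'll take enlarged crops to measure from.

```bash
python3 - <<'E'
import cv2
a=cv2.imread("pics/scene0.png");b=cv2.imread("pics/side0.png")
cv2.imwrite("pics/c1.png",cv2.resize(a[125:245,190:350],None,fx=5,fy=5,interpolation=cv2.INTER_CUBIC))
cv2.imwrite("pics/c2.png",cv2.resize(b[260:445,215:345],None,fx=4,fy=3.2,interpolation=cv2.INTER_CUBIC))
cv2.imwrite("pics/c3.png",cv2.resize(b[135:280,215:345],None,fx=4,fy=4,interpolation=cv2.INTER_CUBIC))
E
```

```text
(no output)
```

View pics/c1.png

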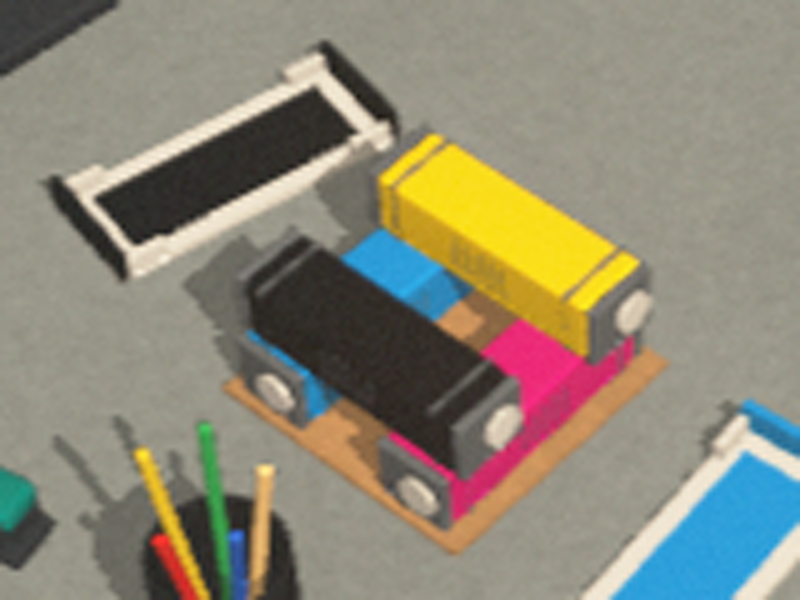

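View pics/c2.png

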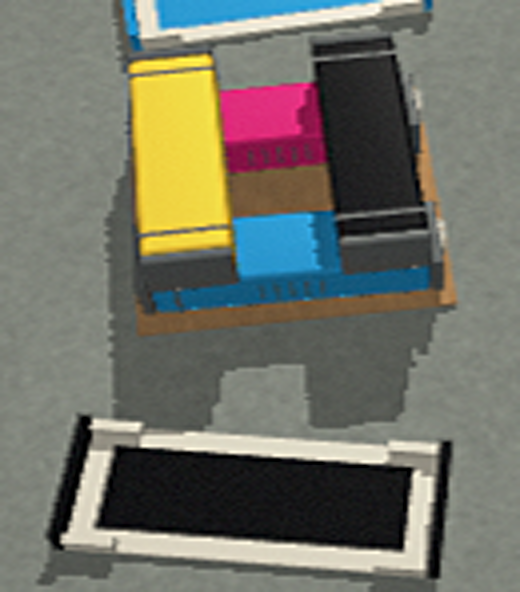

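View pics/c3.png

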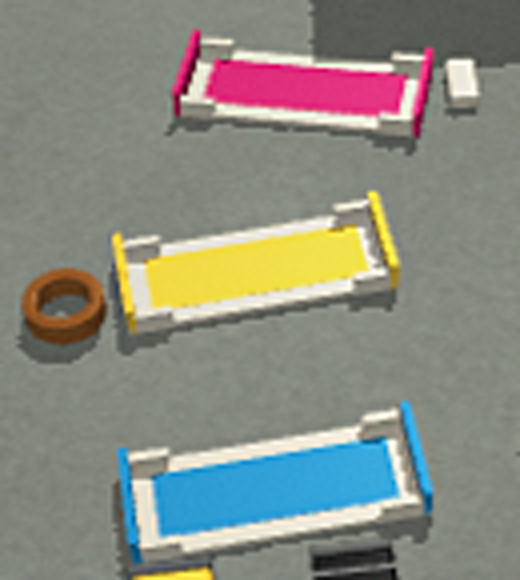

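```bash
cat > h.py <<'E'
import numpy as np, cv2
from station import *
def ray(c,uv,z):
    uv=np.atleast_2d(np.asarray(uv,float)); H=c["frame"].shape[0]
    f=H/2/np.tan(np.radians(c["fov_y"])/2)
    d=np.c_[(uv[:,0]-c["cx"])/f,(uv[:,1]-c["cy"])/f,np.ones(len(uv))]
    T=np.array(c["world_from_camera"]); d=d@T[:3,:3].T; o=T[:3,3]
    return (o+d*((z-o[2])/d[:,2])[:,None])[:,:2]
HSV={'yellow':((22,150,0),(34,255,255)),'cyan':((95,140,0),(108,255,255)),'magenta':((160,150,0),(176,255,255)),'black':((0,0,0),(180,255,50))}
def comps(c,col,vmin=0,amin=60,vmax=255):
    hsv=cv2.cvtColor(c["frame"],cv2.COLOR_RGB2HSV)
    lo,hi=map(list,HSV[col]); 
    if vmin: lo[2]=vmin
    if vmax<255: hi[2]=vmax
    m=cv2.inRange(hsv,np.array(lo),np.array(hi))
    n,l,st,ce=cv2.connectedComponentsWithStats(m,connectivity=4)
    return [( (l==i).astype(np.uint8),st[i],ce[i]) for i in range(1,n) if st[i][4]>=amin]
def rect(c,m,z):
    ct,_=cv2.findContours(m,cv2.RETR_EXTERNAL,cv2.CHAIN_APPROX_NONE)
    ct=max(ct,key=len)[:,0]
    p=ray(c,ct,z)
    (x,y),(w,h),_a=cv2.minAreaRect((p*1000).astype(np.float32))
    b=cv2.boxPoints(((x,y),(w,h),_a)); e1=b[1]-b[0];e2=b[2]-b[1]
    e=e1 if np.hypot(*e1)>np.hypot(*e2) else e2
    a=np.degrees(np.arctan2(e[1],e[0]))
    a=(a+90)%180-90
    return round(x,1),round(y,1),round(max(w,h),1),round(min(w,h),1),round(a,1)
E
python3 - <<'E'
from h import *
for n in ("scene","side"):
    c=capture(n)
    for col in HSV:
        for m,st,ce in comps(c,col,amin=80 if col!='black' else 150):
            print(n,col,st.tolist(),ce.round(),'z5',rect(c,m,.005),'z88',rect(c,m,.088))
E
```

```text
scene yellow [266, 152, 52, 44, 1026] [290. 172.] z5 (420.9, -234.8, 172.6, 72.4, np.float32(-84.8)) z88 (470.8, -178.0, 160.6, 67.4, np.float32(-84.8))
scene yellow [395, 244, 27, 17, 153] [408. 252.] z5 (396.8, 169.6, 75.0, 17.0, np.float32(-79.5)) z88 (448.4, 198.1, 69.7, 15.8, np.float32(-79.5))
scene yellow [365, 255, 48, 52, 1038] [389. 280.] z5 (491.2, 189.0, 148.8, 48.7, np.float32(9.7)) z88 (536.2, 216.1, 138.4, 45.3, np.float32(9.7))
scene yellow [356, 295, 28, 21, 177] [370. 305.] z5 (577.1, 202.2, 76.9, 16.3, np.float32(-79.9)) z88 (616.0, 228.4, 71.6, 15.1, np.float32(-79.9))
scene cyan [258, 171, 25, 18, 212] [270. 179.] z5 (477.0, -255.4, 70.0, 31.5, np.float32(-85.1)) z88 (523.0, -197.2, 65.1, 29.3, np.float32(-85.1))
scene cyan [339, 205, 23, 16, 124] [350. 213.] z5 (409.5, -20.1, 75.6, 15.9, np.float32(-81.7)) z88 (460.2, 21.6, 70.3, 14.8, np.float32(-81.7))
scene cyan [306, 216, 48, 46, 873] [329. 238.] z5 (503.9, -0.8, 147.8, 48.0, np.float32(8.4)) z88 (548.0, 39.6, 137.4, 44.7, np.float32(8.4))
scene cyan [92, 217, 75, 60, 2131] [130. 246.] z5 (880.9, -344.1, 164
[... 4847 characters left out ...]
319.] z5 (1005.0, -202.7, 156.5, 14.5, np.float32(44.7)) z88 (964.3, -246.1, 141.9, 13.2, np.float32(44.7))
side black [601, 296, 39, 57, 479] [619. 322.] z5 (1244.2, -223.6, 194.1, 15.1, np.float32(44.0)) z88 (1181.2, -265.1, 176.0, 13.7, np.float32(44.0))
side black [386, 344, 44, 66, 329] [404. 380.] z5 (754.3, -316.0, 142.0, 33.3, np.float32(-72.5)) z88 (737.0, -348.9, 128.8, 30.2, np.float32(-72.5))
side black [227, 390, 11, 42, 154] [232. 410.] z5 (402.6, -370.4, 79.3, 7.8, np.float32(81.9)) z88 (418.1, -398.2, 71.9, 7.0, np.float32(81.9))
side black [239, 399, 79, 33, 1926] [279. 415.] z5 (493.7, -384.6, 148.2, 48.3, np.float32(-8.1)) z88 (500.7, -411.0, 134.4, 43.8, np.float32(-8.1))
```

```bash
python3 - <<'E'
from h import *
import cv2
for n,box in (("scene",(230,140,330,230)),("side",(240,268,335,362))):
    c=capture(n); x0,y0,x1,y1=box
    im=cv2.cvtColor(c["frame"],cv2.COLOR_RGB2BGR)
    # world-rectified top plane z=.088, 4px/mm? 2px per mm, x .40-.62 , y -.30..-.08
    X,Y=np.meshgrid(np.linspace(.38,.64,521),np.linspace(-.06,-.30,481))
    T=np.linalg.inv(np.array(c["world_from_camera"]))
    P=np.c_[X.ravel(),Y.ravel(),np.full(X.size,.088)]@T[:3,:3].T+T[:3,3]
    f=240/np.tan(np.radians(c["fov_y"])/2)
    u=(P[:,0]/P[:,2]*f+c["cx"]).reshape(X.shape).astype(np.float32);v=(P[:,1]/P[:,2]*f+c["cy"]).reshape(X.shape).astype(np.float32)
    r=cv2.remap(im,u,v,cv2.INTER_CUBIC)
    cv2.imwrite(f"pics/top_{n}.png",r)
    print(n,'pens/pot top', ray(c,[(375,268)] if n=='side' else [(236,232)],.095).round(3).tolist())
    if n=='side': print('pens',ray(c,[(365,252),(378,250),(390,262)],.165).round(3).tolist(),'mugtop',ray(c,[(367,199)],.09).round(3))
    else: print('pens',ray(c,[(218,215),(231,210),(243,218)],.165).round(3).tolist(),'mugtop',ray(c,[(296,293)],.09).round(3))
E
```

```text
scene pens/pot top [[0.699, -0.127]]
pens [[0.724, -0.148], [0.694, -0.138], [0.689, -0.101]] mugtop [[0.711 0.094]]
side pens/pot top [[0.71, -0.111]]
pens [[0.683, -0.118], [0.71, -0.115], [0.73, -0.147]] mugtop [[0.719 0.103]]
```

View pics/top_scene.png

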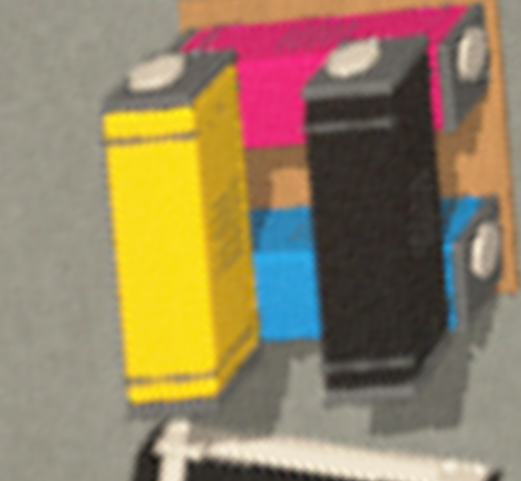

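View pics/top_side.png

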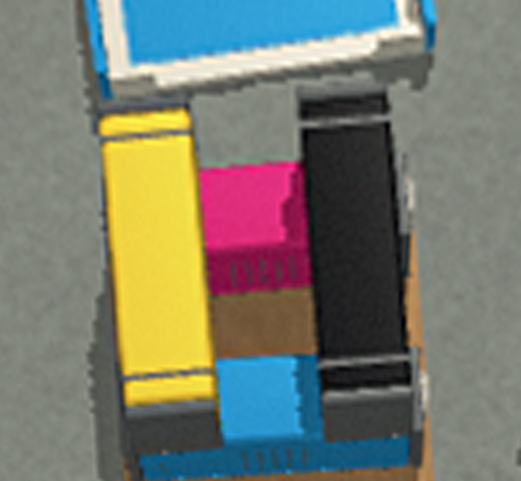

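Yellow's top face spans pixels (104,110) to (218,400) in the scene view rectified at z=88. That gives a centre of (0.460,-0.188) with its axis at about -85°, and the side view agrees within 2 mm. Black is at (0.559,-0.180), 100 mm away as it should be. The pens and mug stay beyond x=0.66.

```bash
cat > plan.py <<'E'
import sys
from h import *
def plan(x,y,z,th,show=True):
    s=sense(); R=np.array(s["ee_rot"]); p=s["tcp_pos"]
    t=np.radians(th); xa=np.array([np.cos(t),np.sin(t),0]); za=np.array([0,0,-1.]); Rt=np.c_[xa,np.cross(za,xa),za]
    from scipy.spatial.transform import Rotation as Ro
    d=R.T@(np.array([x,y,z])-p); w=Ro.from_matrix(R.T@Rt).as_rotvec()
    print("t%.1f"%s["time_s"],"at",p.round(4),"th%.1f"%np.degrees(np.arctan2(R[1,0],R[0,0])),"F",s["wrist_force"].round(1),"g%.3f"%s["gripper_width"]," -> shift",d.round(4),"turn",w.round(4),"rows",round(np.linalg.norm(d)/.0417,1),round(np.linalg.norm(w)/.125,1))
if __name__=="__main__": plan(*map(float,sys.argv[1:5]))
E
python3 plan.py .460 -.188 .20 -85
```

```text
t0.3 at [0.2694 0.5638 0.2223] th-25.5 F [ 0.3 -0.5  0.1] g1.004  -> shift [0.4961 0.5962 0.0226] turn [ 4.0000e-04 -3.0000e-04  1.0378e+00] rows 18.6 8.3
```

Call:
{"op": "jog_arm", "data": {"moves": [[-1,0.496,0.596,0.022,0,0,1.038],[-1,0.496,0.596,0.022,0,0,1.038],[-1,0.496,0.596,0.022,0,0,1.038],[-1,0.496,0.596,0.022,0,0,1.038],[-1,0.496,0.596,0.022,0,0,1.038],[-1,0.496,0.596,0.022,0,0,1.038],[-1,0.496,0.596,0.022,0,0,1.038],[-1,0.496,0.596,0.022,0,0,1.038],[-1,0.496,0.596,0.022,0,0,1.038],[-1,0.496,0.596,0.022,0,0,1.038]]}}

```text
time_s: 1.18
tcp_pos: [0.3717, 0.1583, 0.2111]
ee_rot: [[0.086, -0.996, 0.001], [-0.996, -0.086, 0.001], [-0.001, -0.001, -1.0]]
wrist_force: [0.9, 0.8, 0.4]
gripper_width: 0.998
```

```bash
python3 plan.py .460 -.188 .20 -85
```

```text
t1.2 at [0.3717 0.1583 0.2111] th-85.0 F [0.9 0.8 0.4] g0.998  -> shift [ 0.3526 -0.0581  0.0109] turn [-0.001   0.0008 -0.0009] rows 8.6 0.0
```

Call:
{"op": "jog_arm", "data": {"moves": [[-1,0.35,-0.058,0.01,0,0,0],[-1,0.35,-0.058,0.01,0,0,0],[-1,0.35,-0.058,0.01,0,0,0],[-1,0.35,-0.058,0.01,0,0,0],[-1,0.35,-0.058,0.01,0,0,0],[-1,0.35,-0.058,0.01,0,0,0],[-1,0.35,-0.058,0.01,0,0,0],[-1,0.35,-0.058,0.01,0,0,0],[-1,0.35,-0.058,0.01,0,0,0],[-1,0.35,-0.058,0.01,0,0,0]]}}

```text
time_s: 2.02
tcp_pos: [0.4607, -0.187, 0.2002]
ee_rot: [[0.082, -0.997, -0.0], [-0.997, -0.082, -0.001], [0.001, 0.0, -1.0]]
wrist_force: [-0.4, 0.3, 0.6]
gripper_width: 1.001
```

```bash
python3 plan.py .460 -.188 .053 -85
```

```text
t2.0 at [ 0.4607 -0.187   0.2002] th-85.3 F [-0.4  0.3  0.6] g1.001  -> shift [0.0008 0.0007 0.1472] turn [ 0.0005 -0.0007 -0.0054] rows 3.5 0.0
```

```bash
python3 -c "
from h import *
c=capture('wrist');cv2.imwrite('pics/w1.png',c['frame'][:,:,::-1])"
```

```text
(no output)
```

View pics/w1.png

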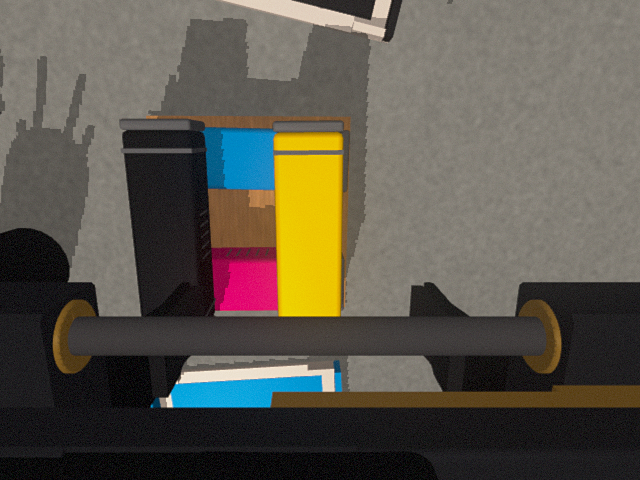

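The wrist view shows yellow centred between the fingers, at about u=309 with the fingers at 190 and 425. It's parallel to the tool, so I'll descend and grip.

Call:
{"op": "jog_arm", "data": {"moves": [[-1,0,0,0.04,0,0,0],[-1,0.001,0.001,0.08,0,0,0],[-1,0.001,0.001,0.11,0,0,0],[-1,0.001,0.001,0.13,0,0,0],[-1,0.001,0.001,0.14,0,0,0],[-1,0.001,0.001,0.147,0,0,0],[-1,0.001,0.001,0.147,0,0,0],[1,0.001,0.001,0.147,0,0,0],[1,0.001,0.001,0.147,0,0,0],[1,0.001,0.001,0.147,0,0,0]]}}

```text
time_s: 2.9
tcp_pos: [0.4599, -0.1844, 0.0549]
ee_rot: [[0.087, -0.996, 0.003], [-0.996, -0.087, -0.0], [0.0, -0.002, -1.0]]
wrist_force: [-0.7, -0.0, -0.1]
gripper_width: 0.856
```

Call:
{"op": "jog_arm", "data": {"moves": [[1,0,0,0,0,0,0],[1,0,0,0,0,0,0],[1,0,0,0,0,0,0],[1,0,0,0,0,0,0],[1,0,0,0,0,0,0],[1,0,0,-0.01,0,0,0],[1,0,0,-0.03,0,0,0],[1,0,0,-0.06,0,0,0],[1,0,0,-0.1,0,0,0],[1,0,0,-0.13,0,0,0]]}}

```text
time_s: 3.73
tcp_pos: [0.4588, -0.1846, 0.1854]
ee_rot: [[0.087, -0.996, -0.0], [-0.996, -0.087, -0.0], [0.0, 0.0, -1.0]]
wrist_force: [0.9, 0.5, -2.4]
gripper_width: 0.528
```

```bash
python3 plan.py .4905 .1905 .19 9.8; python3 -c "
from h import *
c=capture('wrist');cv2.imwrite('pics/w2.png',c['frame'][:,:,::-1])"
```

```text
t3.7 at [ 0.4588 -0.1846  0.1854] th-85.0 F [ 0.9  0.5 -2.4] g0.528  -> shift [-0.3709 -0.0642 -0.0046] turn [ 2.0000e-04  0.0000e+00 -1.6548e+00] rows 9.0 13.2
```

View pics/w2.png

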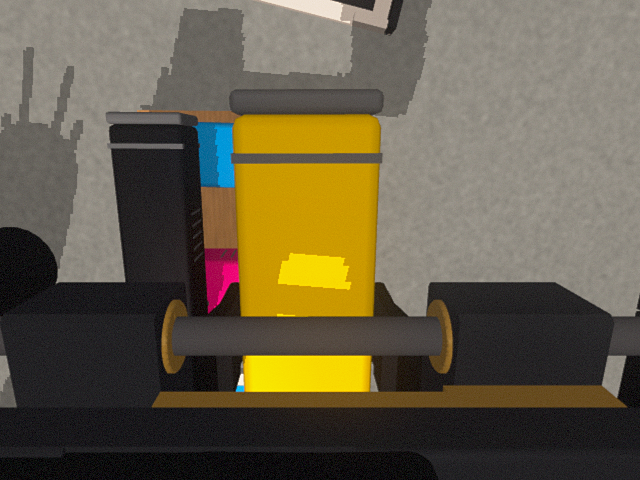

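Yellow is held (opening 0.528, about 46 mm) and level. Next it goes to the yellow cradle.

Call:
{"op": "jog_arm", "data": {"moves": [[1,-0.02,-0.004,-0.008,0,0,-0.08],[1,-0.06,-0.01,-0.015,0,0,-0.2],[1,-0.1,-0.02,-0.015,0,0,-0.32],[1,-0.14,-0.025,-0.015,0,0,-0.44],[1,-0.18,-0.03,-0.015,0,0,-0.56],[1,-0.21,-0.036,-0.015,0,0,-0.68],[1,-0.24,-0.042,-0.015,0,0,-0.8],[1,-0.27,-0.046,-0.01,0,0,-0.92],[1,-0.3,-0.052,-0.005,0,0,-1.04],[1,-0.32,-0.055,-0.005,0,0,-1.16]]}}

```text
time_s: 4.62
tcp_pos: [0.4849, 0.141, 0.1866]
ee_rot: [[0.95, -0.312, -0.003], [-0.312, -0.95, -0.001], [-0.003, 0.002, -1.0]]
wrist_force: [0.4, 0.4, -2.8]
gripper_width: 0.524
```

```bash
python3 plan.py .4905 .1905 .15 9.8
```

```text
t4.6 at [0.4849 0.141  0.1866] th-18.2 F [ 0.4  0.4 -2.8] g0.524  -> shift [-0.01   -0.0488  0.0365] turn [ 0.001   0.0033 -0.488 ] rows 1.5 3.9
```

Call:
{"op": "jog_arm", "data": {"moves": [[1,-0.003,-0.012,0.01,0,0,-0.1],[1,-0.005,-0.025,0.02,0,0,-0.21],[1,-0.008,-0.037,0.03,0,0,-0.33],[1,-0.01,-0.045,0.036,0,0,-0.42],[1,-0.01,-0.048,0.036,0,0,-0.488],[1,-0.01,-0.048,0.036,0,0,-0.488],[1,-0.01,-0.048,0.036,0,0,-0.488],[1,-0.01,-0.048,0.036,0,0,-0.488],[1,-0.01,-0.048,0.036,0,0,-0.488],[1,-0.01,-0.048,0.036,0,0,-0.488]]}}

```text
time_s: 5.45
tcp_pos: [0.4918, 0.1874, 0.1529]
ee_rot: [[0.987, 0.162, 0.0], [0.162, -0.987, 0.0], [0.0, -0.0, -1.0]]
wrist_force: [-0.8, 0.2, -3.1]
gripper_width: 0.53
```

```bash
python3 plan.py .4905 .1905 .15 9.8; python3 - <<'E'
from h import *
for n in("scene","side"):
    c=capture(n);im=c['frame'][:,:,::-1]
    im=im[215:325,340:450] if n=="scene" else im[120:240,210:350]
    cv2.imwrite(f'pics/p1{n}.png',cv2.resize(im,None,fx=4,fy=4,interpolation=cv2.INTER_CUBIC))
E
```

```text
t5.5 at [0.4918 0.1874 0.1529] th9.3 F [-0.8  0.2 -3.1] g0.530  -> shift [-0.0008 -0.0033  0.0029] turn [-0.0002 -0.0002 -0.0081] rows 0.1 0.1
```

View pics/p1scene.png

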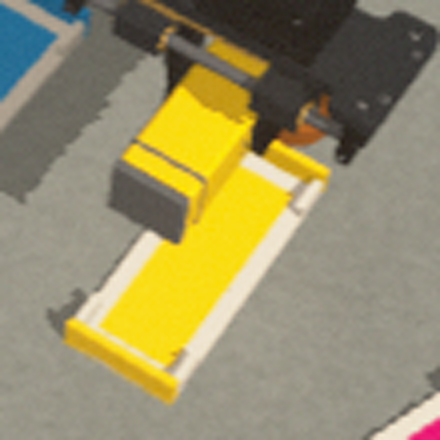

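View pics/p1side.png

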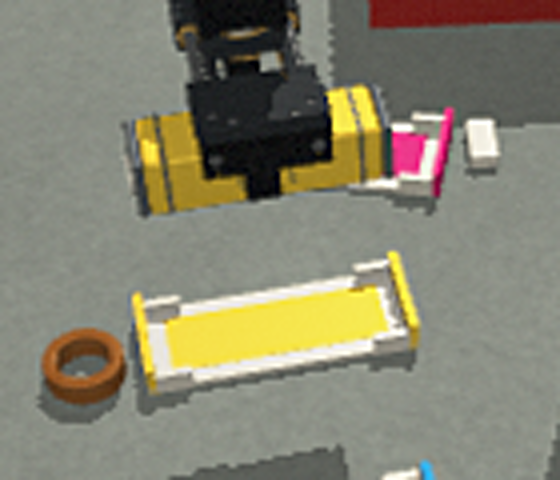

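```bash
python3 - <<'E'
from h import *
c=capture("side")
p=ray(c,[(210+140/4,120+214/4),(210+389/4,120+178/4)],.146)
q=ray(c,[(210+133/4,120+122/4),(210+381/4,120+87/4)],.188)
t=sense()["tcp_pos"][:2]; a=np.array([np.cos(np.radians(9.5)),np.sin(np.radians(9.5))])
print(p,q,(p-t)@a,(q-t)@a)
E
```

```text
[[0.41904324 0.15550073]
 [0.57346076 0.1783094 ]] [[0.41872499 0.19211979]
 [0.57112635 0.21514688]] [-0.07712317  0.07894112] [-0.07139317  0.08271867]
```

```bash
python3 plan.py .4875 .190 .0135 9.8
```

```text
t5.6 at [0.4919 0.1875 0.1529] th9.4 F [-0.1  0.9 -3.2] g0.529  -> shift [-0.004  -0.0031  0.1394] turn [-0.0002 -0.0003 -0.0075] rows 3.3 0.1
```

Call:
{"op": "jog_arm", "data": {"moves": [[1,-0.004,-0.003,0.02,0,0,-0.008],[1,-0.004,-0.003,0.045,0,0,-0.008],[1,-0.004,-0.003,0.07,0,0,-0.008],[1,-0.004,-0.003,0.085,0,0,-0.008],[1,-0.004,-0.003,0.1,0,0,-0.008],[1,-0.004,-0.003,0.11,0,0,-0.008],[1,-0.004,-0.003,0.115,0,0,-0.008],[1,-0.004,-0.003,0.115,0,0,-0.008],[1,-0.004,-0.003,0.115,0,0,-0.008],[1,-0.004,-0.003,0.115,0,0,-0.008]]}}

```text
time_s: 6.43
tcp_pos: [0.4882, 0.1905, 0.0387]
ee_rot: [[0.985, 0.172, 0.002], [0.172, -0.985, 0.001], [0.002, -0.001, -1.0]]
wrist_force: [0.6, 0.1, -3.1]
gripper_width: 0.527
```

```bash
python3 plan.py .4875 .190 .0135 9.8;python3 - <<'E'
from h import *
for n in("scene","side"):
    c=capture(n);im=c['frame'][:,:,::-1]
    im=im[215:325,340:450] if n=="scene" else im[120:240,210:350]
    cv2.imwrite(f'pics/p2{n}.png',cv2.resize(im,None,fx=4,fy=4,interpolation=cv2.INTER_CUBIC))
E
```

```text
t6.4 at [0.4882 0.1905 0.0387] th9.9 F [ 0.6  0.1 -3.1] g0.527  -> shift [-0.0008  0.0004  0.0252] turn [-0.0009 -0.002   0.0013] rows 0.6 0.0
```

View pics/p2scene.png

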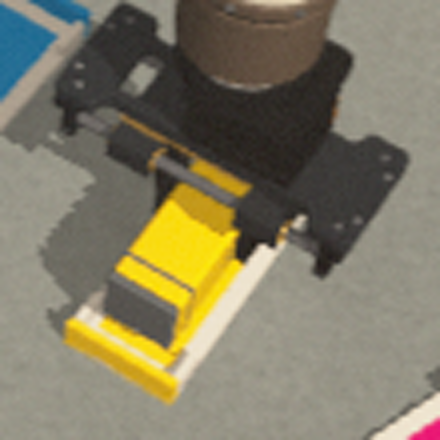

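View pics/p2side.png

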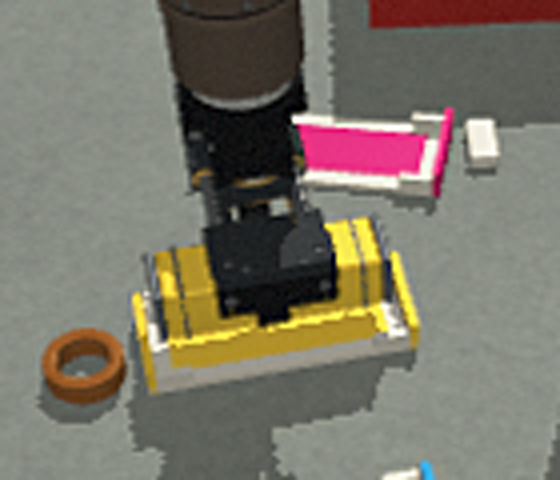

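It's lined up between the end walls in both views, so I'll lower, release and lift.

Call:
{"op": "jog_arm", "data": {"moves": [[1,0,0,0.01,0,0,0],[1,-0.001,0,0.018,0,0,0],[1,-0.001,0,0.023,0,0,0],[1,-0.001,0,0.025,0,0,0],[1,-0.001,0,0.025,0,0,0],[1,-0.001,0,0.025,0,0,0],[-0.5,-0.001,0,0.025,0,0,0],[-0.6,-0.001,0,0.025,0,0,0],[-0.6,-0.001,0,0.025,0,0,0],[-0.6,-0.001,0,0.025,0,0,0]]}}

```text
time_s: 7.37
tcp_pos: [0.4868, 0.1901, 0.0127]
ee_rot: [[0.985, 0.171, 0.001], [0.171, -0.985, 0.0], [0.001, -0.0, -1.0]]
wrist_force: [-0.8, -0.6, -0.4]
gripper_width: 0.735
```

```bash
python3 plan.py .559 -.180 .20 -85
```

```text
t7.4 at [0.4868 0.1901 0.0127] th9.9 F [-0.8 -0.6 -0.4] g0.735  -> shift [ 0.0078  0.377  -0.1874] turn [-7.0000e-04 -3.0000e-04  1.6559e+00] rows 10.1 13.2
```

Call:
{"op": "jog_arm", "data": {"moves": [[-0.6,0,0,-0.01,0,0,0],[-0.6,0,0,-0.04,0,0,0],[-0.6,0,0,-0.08,0,0,0],[-0.8,0,0.01,-0.12,0,0,0],[-1,0,0.04,-0.15,0,0,0.1],[-1,0,0.08,-0.17,0,0,0.22],[-1,0.002,0.12,-0.187,0,0,0.34],[-1,0.004,0.16,-0.187,0,0,0.46],[-1,0.006,0.2,-0.187,0,0,0.58],[-1,0.008,0.24,-0.187,0,0,0.7]]}}

```text
time_s: 8.2
tcp_pos: [0.5357, -0.0467, 0.2016]
ee_rot: [[0.861, -0.508, 0.003], [-0.508, -0.861, 0.001], [0.002, -0.002, -1.0]]
wrist_force: [1.2, 1.9, 0.8]
gripper_width: 0.997
```

```bash
python3 plan.py .559 -.180 .20 -85
```

```text
t8.2 at [ 0.5357 -0.0467  0.2016] th-30.5 F [1.2 1.9 0.8] g0.997  -> shift [0.0878 0.103  0.0015] turn [-0.0029 -0.0012  0.9505] rows 3.2 7.6
```

Call:
{"op": "jog_arm", "data": {"moves": [[-1,0.02,0.02,0.001,0,0,0.12],[-1,0.04,0.045,0.001,0,0,0.24],[-1,0.06,0.07,0.001,0,0,0.36],[-1,0.08,0.09,0.001,0,0,0.48],[-1,0.087,0.102,0.001,0,0,0.6],[-1,0.087,0.102,0.001,0,0,0.72],[-1,0.087,0.102,0.001,0,0,0.84],[-1,0.087,0.102,0.001,0,0,0.95],[-1,0.087,0.102,0.001,0,0,0.95],[-1,0.087,0.102,0.001,0,0,0.95]]}}

```text
time_s: 9.03
tcp_pos: [0.5591, -0.1769, 0.1993]
ee_rot: [[0.096, -0.995, 0.001], [-0.995, -0.096, -0.0], [0.0, -0.001, -1.0]]
wrist_force: [0.1, 0.4, -0.0]
gripper_width: 1.002
```

```bash
python3 plan.py .559 -.180 .053 -85;  python3 - <<'E'
from h import *
c=capture('wrist');cv2.imwrite('pics/w3.png',c['frame'][:,:,::-1])
for n in("scene","side"):
    c=capture(n)
    for m,st,ce in comps(c,'yellow',vmin=150):
        if 250<st[0]<420 and st[1]>180: print(n,st,rect(c,m,.047))
    im=c['frame'][:,:,::-1]
    im=im[215:325,340:450] if n=="scene" else im[120:240,210:350]
    cv2.imwrite(f'pics/p3{n}.png',cv2.resize(im,None,fx=4,fy=4,interpolation=cv2.INTER_CUBIC))
E
```

```text
t9.0 at [ 0.5591 -0.1769  0.1993] th-84.5 F [ 0.1  0.4 -0. ] g1.002  -> shift [0.0031 0.0005 0.1463] turn [-0.0006 -0.0001  0.0085] rows 3.5 0.1
scene [ 369  244   46   61 1141] (497.0, 195.7, 168.1, 59.5, np.float32(13.2))
scene [356 295  28  21 179] (596.6, 215.4, 74.2, 15.5, np.float32(-79.7))
side [254 187  23  25 417] (459.0, 163.6, 83.9, 52.3, np.float32(-80.2))
```

View pics/w3.png

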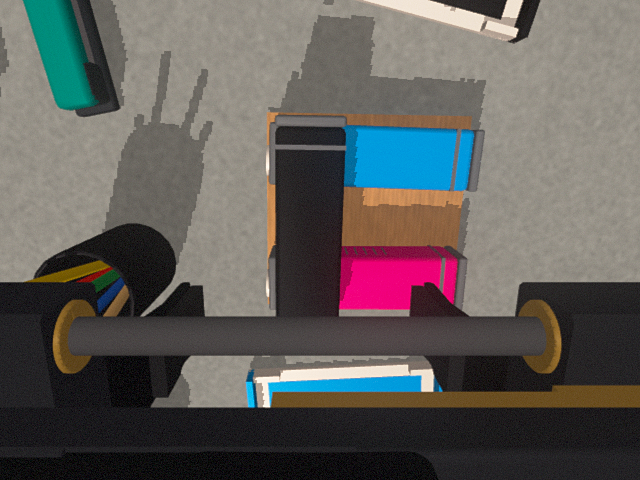

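View pics/p3scene.png

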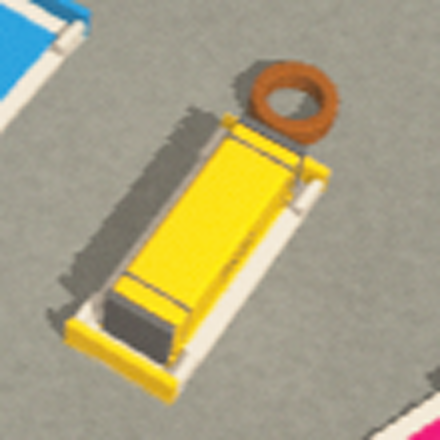

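View pics/p3side.png

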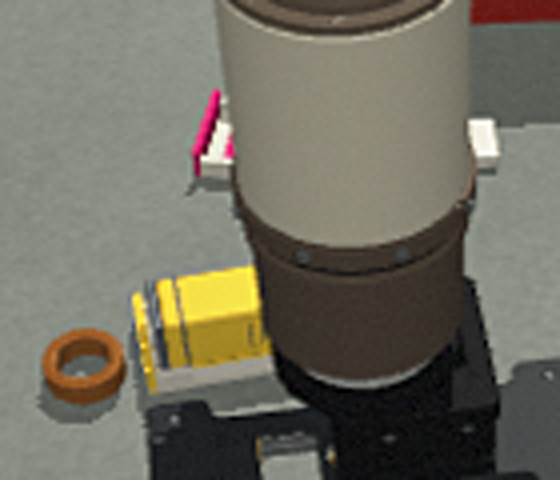

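Yellow sits flat in its cradle. Black is centred under the jaws (u 276–345), and the pot and pens are clear of the left finger. Descending on black.

Call:
{"op": "jog_arm", "data": {"moves": [[-1,0.003,0,0.03,0,0,-0.008],[-1,0.005,0,0.06,0,0,-0.008],[-1,0.005,0,0.09,0,0,-0.008],[-1,0.005,0,0.115,0,0,-0.008],[-1,0.005,0,0.135,0,0,-0.008],[-1,0.005,0,0.146,0,0,-0.008],[-1,0.005,0,0.146,0,0,-0.008],[1,0.005,0,0.146,0,0,-0.008],[1,0.005,0,0.146,0,0,-0.008],[1,0.005,0,0.146,0,0,-0.008]]}}

```text
time_s: 10.02
tcp_pos: [0.5609, -0.1819, 0.0545]
ee_rot: [[0.101, -0.995, 0.003], [-0.995, -0.101, -0.0], [0.001, -0.003, -1.0]]
wrist_force: [-0.3, -1.1, 0.5]
gripper_width: 0.852
```

Call:
{"op": "jog_arm", "data": {"moves": [[1,0,0,0,0,0,0],[1,0,0,0,0,0,0],[1,0,0,0,0,0,0],[1,0,0,0,0,0,0],[1,0,0,0,0,0,0],[1,0,0,-0.01,0,0,0],[1,0,0,-0.03,0,0,0],[1,0,0,-0.06,0,0,0],[1,0,0,-0.09,0,0,0],[1,0,0,-0.11,0,0,0]]}}

```text
time_s: 10.85
tcp_pos: [0.5603, -0.1819, 0.1653]
ee_rot: [[0.101, -0.995, 0.003], [-0.995, -0.101, -0.0], [0.001, -0.003, -1.0]]
wrist_force: [1.1, 0.4, -3.4]
gripper_width: 0.529
```

```bash
python3 plan.py .494 -.385 .15 -8.3; python3 - <<'E'
from h import *
c=capture('wrist');cv2.imwrite('pics/w4.png',c['frame'][:,:,::-1])
E
```

```text
t10.8 at [ 0.5603 -0.1819  0.1653] th-84.2 F [ 1.1  0.4 -3.4] g0.529  -> shift [0.1954 0.0865 0.0152] turn [-0.0018 -0.0022 -1.3247] rows 5.1 10.6
```

View pics/w4.png

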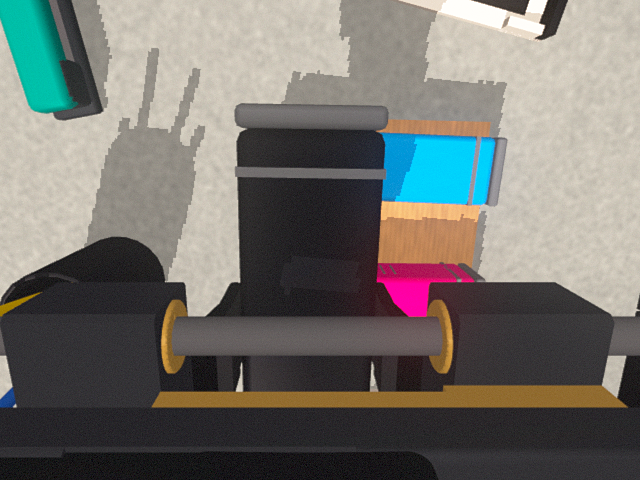

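```bash
cat >> h.py <<'E'
def wtool(uv,ztool):
    c=capture('wrist'); s=sense(); R=np.array(s['ee_rot']); p=s['tcp_pos']
    uv=np.atleast_2d(uv); f=240/np.tan(np.radians(c["fov_y"])/2); T=np.array(c["world_from_camera"])
    d=np.c_[(uv[:,0]-c["cx"])/f,(uv[:,1]-c["cy"])/f,np.ones(len(uv))]@T[:3,:3].T@R; o=R.T@(T[:3,3]-p)
    return (o+d*((ztool-o[2])/d[:,2])[:,None])*1000
E
python3 -c "
from h import *
print('yellow stripe,cap',wtool([(305,157),(305,113)],-.034).round(1)); print('black',wtool([(309,172),(309,128)],-.034).round(1))"
```

```text
yellow stripe,cap [[ 63.5  -1.5 -34. ]
 [ 76.5  -1.5 -34. ]]
black [[ 59.   -1.5 -34. ]
 [ 72.3  -1.6 -34. ]]
```

```bash
python3 plan.py .496 -.3853 .15 -8.3
```

```text
t11.0 at [ 0.5602 -0.1816  0.1639] th-84.2 F [-0.2  0.3 -4.9] g0.524  -> shift [0.1963 0.0844 0.0135] turn [-0.0031 -0.0021 -1.3253] rows 5.1 10.6
```

Call:
{"op": "jog_arm", "data": {"moves": [[1,0.01,0.005,-0.006,0,0,-0.1],[1,0.03,0.013,-0.012,0,0,-0.22],[1,0.06,0.026,-0.012,0,0,-0.34],[1,0.09,0.039,-0.012,0,0,-0.46],[1,0.12,0.051,-0.006,0,0,-0.58],[1,0.15,0.064,0,0,0,-0.7],[1,0.175,0.075,0.006,0,0,-0.82],[1,0.19,0.082,0.012,0,0,-0.94],[1,0.196,0.084,0.013,0,0,-1.06],[1,0.196,0.084,0.013,0,0,-1.18]]}}

```text
time_s: 11.83
tcp_pos: [0.4929, -0.3859, 0.1452]
ee_rot: [[0.959, -0.284, -0.007], [-0.284, -0.959, 0.004], [-0.008, -0.002, -1.0]]
wrist_force: [0.4, 0.3, -3.7]
gripper_width: 0.523
```

Call:
{"op": "jog_arm", "data": {"moves": [[1,0,0,0,0,0,-0.1],[1,0,0,0,0,0,-0.14],[1,0,0,0,0,0,-0.14],[1,0,0,0,0,0,-0.14],[1,0,0,0.02,0,0,-0.14],[1,0,0,0.04,0,0,-0.14],[1,0,0,0.06,0,0,-0.14],[1,0,0,0.07,0,0,-0.14],[1,0,0,0.075,0,0,-0.14],[1,0,0,0.075,0,0,-0.14]]}}

```text
time_s: 12.67
tcp_pos: [0.4951, -0.3849, 0.0732]
ee_rot: [[0.989, -0.15, -0.003], [-0.15, -0.989, 0.001], [-0.003, -0.001, -1.0]]
wrist_force: [0.1, 0.1, -3.7]
gripper_width: 0.526
```

```bash
python3 plan.py .496 -.3853 .0135 -8.3; python3 - <<'E'
from h import *
for n in("scene","side"):
    c=capture(n)
    im=c['frame'][:,:,::-1]
    im=im[95:215,180:320] if n=="scene" else im[325:445,215:345]
    cv2.imwrite(f'pics/p4{n}.png',cv2.resize(im,None,fx=4,fy=4,interpolation=cv2.INTER_CUBIC))
E
```

```text
t12.7 at [ 0.4951 -0.3849  0.0732] th-8.6 F [ 0.1  0.1 -3.7] g0.526  -> shift [0.0012 0.0004 0.0597] turn [-0.0009  0.003  -0.0053] rows 1.4 0.0
```

View pics/p4scene.png

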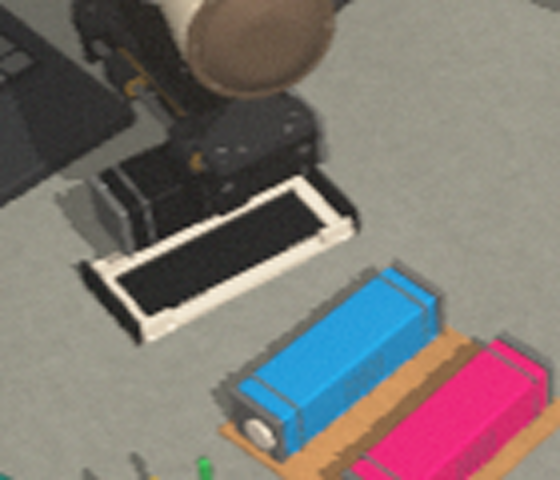

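View pics/p4side.png

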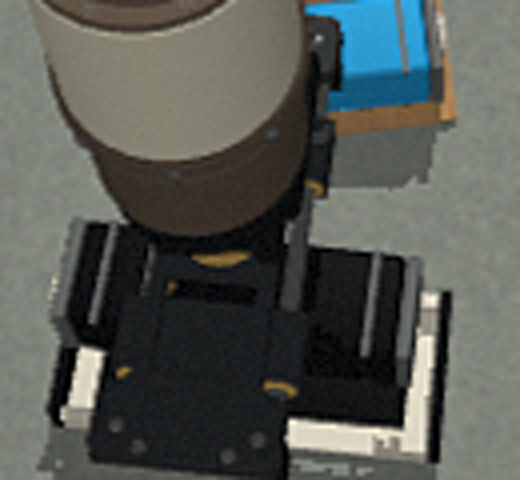

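```bash
python3 - <<'E'
from h import *
c=capture("side");a=np.array([np.cos(np.radians(-8.4)),np.sin(np.radians(-8.4))])
p=ray(c,[(215+72/4,325+220/4),(215+422/4,325+258/4)],.107)
print(p,(p-[.494,-.385])@a)
E
```

```text
[[ 0.41890118 -0.35113624]
 [ 0.57681736 -0.37697043]] [-0.0792401   0.08075594]
```

Centred along the length to 1 mm. Lowering and releasing black.

Call:
{"op": "jog_arm", "data": {"moves": [[1,0,0,0.02,0,0,0],[1,0,0,0.036,0,0,0],[1,0,0,0.048,0,0,0],[1,0,0,0.056,0,0,0],[1,0,0,0.059,0,0,0],[1,0,0,0.059,0,0,0],[1,0,0,0.059,0,0,0],[-0.6,0,0,0.059,0,0,0],[-0.6,0,0,0.059,0,0,0],[-0.6,0,0,0.059,0,0,0]]}}

```text
time_s: 13.65
tcp_pos: [0.4971, -0.386, 0.0175]
ee_rot: [[0.989, -0.149, 0.003], [-0.149, -0.989, -0.002], [0.003, 0.001, -1.0]]
wrist_force: [-0.5, -0.9, -0.3]
gripper_width: 0.668
```

Call:
{"op": "jog_arm", "data": {"moves": [[-0.6,0,0,0,0,0,0],[-0.6,0,0,-0.01,0,0,0],[-0.6,0,0,-0.04,0,0,0],[-0.6,0,0,-0.08,0,0,0],[-1,0,0,-0.12,0,0,0],[-1,-0.03,0,-0.16,0,0,0],[-1,-0.06,0,-0.187,0,0,0],[-1,-0.09,0,-0.187,0,0,0],[-1,-0.1,0,-0.187,0,0,0],[-1,-0.1,0,-0.187,0,0,0]]}}

```text
time_s: 14.48
tcp_pos: [0.3947, -0.37, 0.205]
ee_rot: [[0.989, -0.151, 0.003], [-0.151, -0.989, -0.001], [0.003, 0.001, -1.0]]
wrist_force: [-0.1, -0.6, 0.1]
gripper_width: 0.995
```

```bash
python3 plan.py .514 -.234 .2 5; python3 - <<'E'
from h import *
for n in("scene","side"):
    c=capture(n)
    im=c['frame'][:,:,::-1]
    im=im[110:235,180:330] if n=="scene" else im[260:445,200:350]
    cv2.imwrite(f'pics/p5{n}.png',cv2.resize(im,None,fx=4,fy=3.2,interpolation=cv2.INTER_CUBIC))
    for col in('cyan','magenta'):
        for m,st,ce in comps(c,col,vmin=185): 
            print(n,col,st,rect(c,m,.046))
E
```

```text
t14.5 at [ 0.3947 -0.37    0.205 ] th-8.7 F [-0.1 -0.6  0.1] g0.995  -> shift [ 0.0974 -0.1524  0.0052] turn [ 0.0009 -0.0026 -0.2385] rows 4.3 1.9
scene cyan [244 165  42  37 654] (515.8, -226.3, 122.8, 63.2, np.float32(3.4))
scene cyan [240 190  14  17  64] (581.4, -222.0, 63.0, 17.7, np.float32(79.6))
scene cyan [306 216  48  46 870] (525.6, 19.0, 143.0, 46.3, np.float32(8.6))
scene magenta [268 180  48  49 982] (514.2, -125.8, 159.6, 64.0, np.float32(5.1))
scene magenta [460 304  23  25  77] (453.7, 396.4, 72.8, 5.9, np.float32(78.9))
scene magenta [ 409  315   62   48 1261] (548.6, 381.4, 143.1, 47.0, np.float32(-10.9))
scene magenta [400 343  22  28  73] (627.1, 362.5, 73.8, 5.6, np.float32(79.3))
side cyan [254 245  60  24 897] (506.0, -29.3, 140.8, 45.6, np.float32(8.6))
side cyan [259 324  56  24 996] (512.5, -236.9, 115.5, 41.1, np.float32(3.4))
side cyan [315 324   7  18  85] (578.6, -233.4, 40.4, 9.6, np.float32(-86.5))
side cyan [253 330   4  19  72] (445.9, -240.9, 40.7, 6.3, np.float32(-87.8))
side magenta [270 150  47  14 458] (533.9, 327.8, 129.2, 45.0, np.float32(-10.9))
side magenta [310 283   6  16  68] (571.4, -129.5, 40.5, 9.5, np.float32(-85.3))
side magenta [257 284  53  22 841] (505.0, -136.5, 116.6, 41.8, np.float32(5.2))
side magenta [251 291   5  16  65] (438.7, -142.6, 39.7, 8.9, np.float32(-87.4))
```

View pics/p5scene.png

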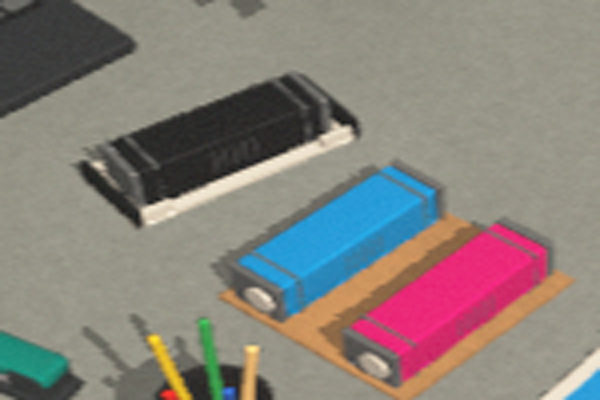

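View pics/p5side.png

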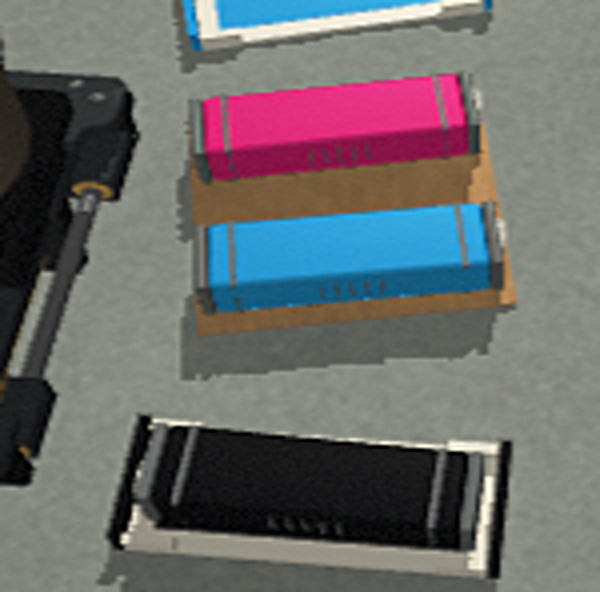

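Black lies in its cradle. Cyan is at (0.512,-0.237) with its axis at 3.4°, and magenta at (0.505,-0.136) at 5.2°, both clear on top. Cyan next.

Call:
{"op": "jog_arm", "data": {"moves": [[-1,0.02,-0.03,0.005,0,0,-0.1],[-1,0.05,-0.07,0.005,0,0,-0.21],[-1,0.08,-0.11,0.005,0,0,-0.21],[-1,0.096,-0.149,0.005,0,0,-0.21],[-1,0.096,-0.149,0.02,0,0,-0.21],[-1,0.096,-0.149,0.05,0,0,-0.21],[-1,0.096,-0.149,0.07,0,0,-0.21],[-1,0.096,-0.149,0.08,0,0,-0.21],[-1,0.096,-0.149,0.08,0,0,-0.21],[-1,0.096,-0.149,0.08,0,0,-0.21]]}}

```text
time_s: 15.42
tcp_pos: [0.5148, -0.2376, 0.1224]
ee_rot: [[0.998, 0.061, -0.001], [0.061, -0.998, -0.001], [-0.001, 0.0, -1.0]]
wrist_force: [0.6, -0.1, 0.4]
gripper_width: 0.998
```

```bash
python3 plan.py .512 -.237 .013 3.6;python3 - <<'E'
from h import *
c=capture('wrist');cv2.imwrite('pics/w5.png',c['frame'][:,:,::-1])
E
```

```text
t15.4 at [ 0.5148 -0.2376  0.1224] th3.5 F [ 0.6 -0.1  0.4] g0.998  -> shift [-0.0027 -0.0008  0.1094] turn [ 0.0004  0.001  -0.0021] rows 2.6 0.0
```

View pics/w5.png

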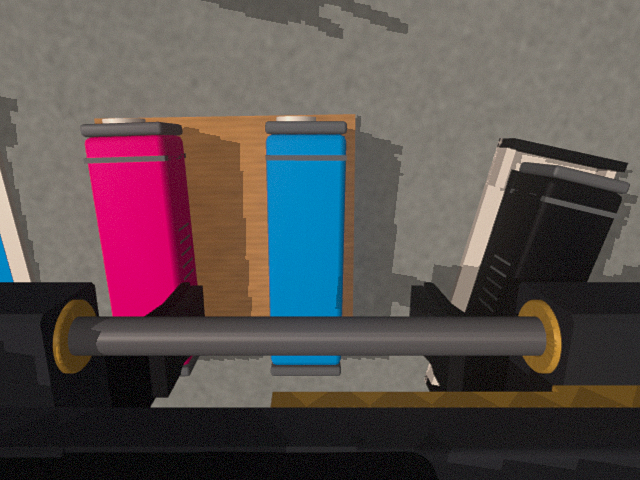

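Call:
{"op": "jog_arm", "data": {"moves": [[-1,-0.002,-0.001,0.03,0,0,0],[-1,-0.003,-0.001,0.06,0,0,0],[-1,-0.003,-0.001,0.085,0,0,0],[-1,-0.003,-0.001,0.1,0,0,0],[-1,-0.003,-0.001,0.109,0,0,0],[-1,-0.003,-0.001,0.109,0,0,0],[-1,-0.003,-0.001,0.109,0,0,0],[1,-0.003,-0.001,0.109,0,0,0],[1,-0.003,-0.001,0.109,0,0,0],[1,-0.003,-0.001,0.109,0,0,0]]}}

```text
time_s: 16.3
tcp_pos: [0.5119, -0.2367, 0.0151]
ee_rot: [[0.998, 0.06, 0.003], [0.06, -0.998, -0.001], [0.003, 0.001, -1.0]]
wrist_force: [1.2, 0.2, -0.5]
gripper_width: 0.856
```

Call:
{"op": "jog_arm", "data": {"moves": [[1,0,0,0,0,0,0],[1,0,0,0,0,0,0],[1,0,0,0,0,0,0],[1,0,0,0,0,0,0],[1,0,0,0,0,0,0],[1,0,0,-0.01,0,0,0],[1,0,0,-0.03,0,0,0],[1,0,0,-0.06,0,0,0],[1,0,0,-0.1,0,0,0],[1,0,0,-0.13,0,0,0]]}}

```text
time_s: 17.13
tcp_pos: [0.5108, -0.2365, 0.1461]
ee_rot: [[0.998, 0.06, 0.0], [0.06, -0.998, -0.0], [0.0, 0.0, -1.0]]
wrist_force: [1.5, -0.3, -3.2]
gripper_width: 0.524
```

```bash
python3 plan.py .5034 .0003 .15 8.5;python3 - <<'E'
from h import *
c=capture('wrist');cv2.imwrite('pics/w6.png',c['frame'][:,:,::-1])
E
```

```text
t17.1 at [ 0.5108 -0.2365  0.1461] th3.5 F [ 1.5 -0.3 -3.2] g0.524  -> shift [ 0.0069 -0.2368 -0.004 ] turn [ 0.0002 -0.0002 -0.0879] rows 5.7 0.7
```

View pics/w6.png

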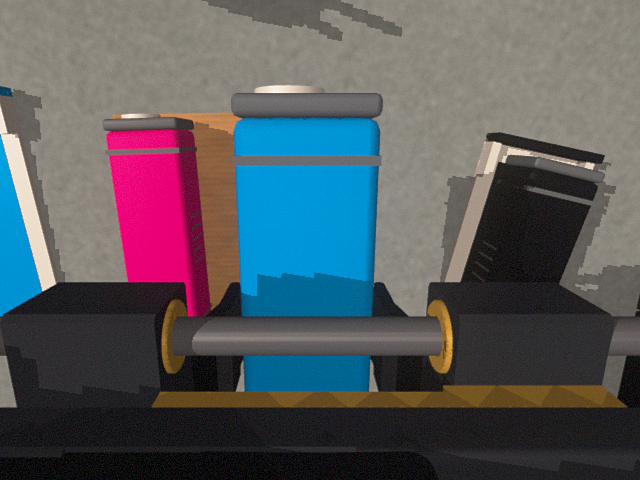

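Stripe at row 160, so cyan sits about +1.8 mm along tool x. I'll compensate for that.

Call:
{"op": "jog_arm", "data": {"moves": [[1,0,-0.02,-0.003,0,0,-0.01],[1,0.002,-0.055,-0.003,0,0,-0.03],[1,0.003,-0.09,-0.003,0,0,-0.05],[1,0.004,-0.125,-0.003,0,0,-0.07],[1,0.005,-0.16,0,0,0,-0.088],[1,0.005,-0.19,0.02,0,0,-0.088],[1,0.005,-0.22,0.04,0,0,-0.088],[1,0.005,-0.2365,0.06,0,0,-0.088],[1,0.005,-0.2365,0.08,0,0,-0.088],[1,0.005,-0.2365,0.08,0,0,-0.088]]}}

```text
time_s: 18.02
tcp_pos: [0.4979, 0.0002, 0.06]
ee_rot: [[0.989, 0.148, -0.01], [0.148, -0.989, -0.002], [-0.01, 0.0, -1.0]]
wrist_force: [-0.7, -1.1, -3.2]
gripper_width: 0.528
```

```bash
python3 plan.py .5016 .0 .015 8.5; python3 - <<'E'
from h import *
for n in("scene","side"):
    c=capture(n)
    im=c['frame'][:,:,::-1]
    im=im[180:290,280:390] if n=="scene" else im[180:300,215:345]
    cv2.imwrite(f'pics/p6{n}.png',cv2.resize(im,None,fx=4,fy=4,interpolation=cv2.INTER_CUBIC))
E
```

```text
t18.0 at [4.979e-01 2.000e-04 6.000e-02] th8.5 F [-0.7 -1.1 -3.2] g0.528  -> shift [0.004  0.0007 0.045 ] turn [0.0004 0.0098 0.0007] rows 1.1 0.1
```

View pics/p6scene.png

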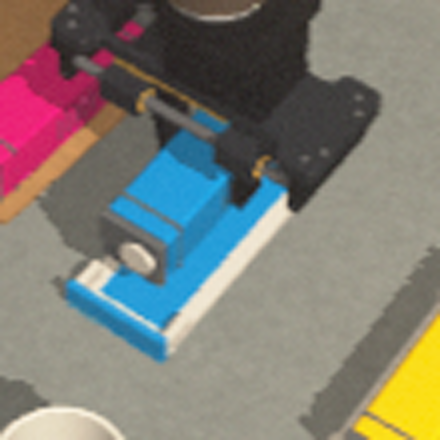

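View pics/p6side.png

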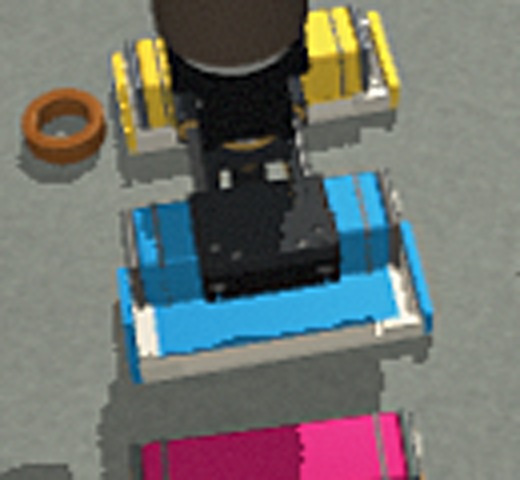

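Call:
{"op": "jog_arm", "data": {"moves": [[1,0.003,0,0.01,0,0,0],[1,0.003,0.001,0.022,0,0,0],[1,0.003,0.001,0.034,0,0,0],[1,0.003,0.001,0.041,0,0,0],[1,0.003,0.001,0.044,0,0,0],[1,0.003,0.001,0.044,0,0,0],[1,0.003,0.001,0.044,0,0,0],[1,0.003,0.001,0.044,0,0,0],[1,0.003,0.001,0.044,0,0,0],[1,0.003,0.001,0.044,0,0,0]]}}

```text
time_s: 18.95
tcp_pos: [0.5053, -0.0006, 0.0203]
ee_rot: [[0.989, 0.148, 0.001], [0.148, -0.989, 0.0], [0.001, -0.0, -1.0]]
wrist_force: [0.2, -0.1, -3.0]
gripper_width: 0.528
```

```bash
python3 plan.py .5016 .0 .015 8.5; python3 - <<'E'
from h import *
for n in("scene","side"):
    c=capture(n)
    im=c['frame'][:,:,::-1]
    im=im[180:290,280:390] if n=="scene" else im[180:300,215:345]
    cv2.imwrite(f'pics/p7{n}.png',cv2.resize(im,None,fx=4,fy=4,interpolation=cv2.INTER_CUBIC))
E
```

```text
t18.9 at [ 0.5053 -0.0006  0.0203] th8.5 F [ 0.2 -0.1 -3. ] g0.528  -> shift [-0.0036 -0.0011  0.0053] turn [-0.0002 -0.0012 -0.    ] rows 0.2 0.0
```

View pics/p7side.png

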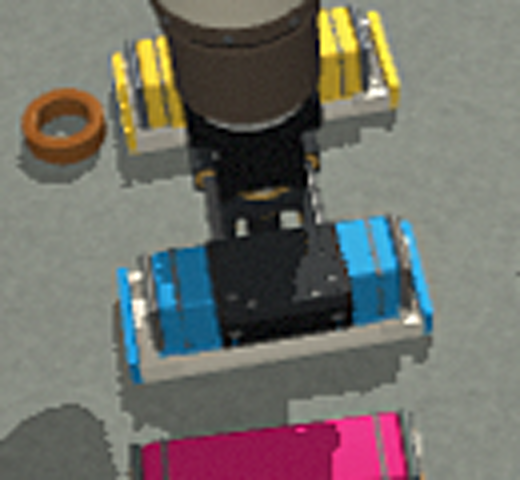

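Call:
{"op": "jog_arm", "data": {"moves": [[1,-0.002,-0.001,0,0,0,0],[1,-0.004,-0.001,0,0,0,0],[1,-0.004,-0.001,0.003,0,0,0],[1,-0.004,-0.001,0.006,0,0,0],[1,-0.004,-0.001,0.006,0,0,0],[1,-0.004,-0.001,0.006,0,0,0],[-0.6,-0.004,-0.001,0.006,0,0,0],[-0.6,-0.004,-0.001,0.006,0,0,0],[-0.6,-0.004,-0.001,0.006,0,0,0],[-0.6,-0.004,-0.001,0.006,0,0,0]]}}

```text
time_s: 19.88
tcp_pos: [0.5011, -0.0003, 0.0137]
ee_rot: [[0.989, 0.148, 0.0], [0.148, -0.989, 0.0], [0.0, 0.0, -1.0]]
wrist_force: [0.2, 0.0, -0.1]
gripper_width: 0.74
```

Call:
{"op": "jog_arm", "data": {"moves": [[-0.6,0,0,0,0,0,0],[-0.6,0,0,-0.02,0,0,0],[-0.6,0,0,-0.05,0,0,0],[-0.6,0,0,-0.09,0,0,0],[-1,0,0.03,-0.12,0,0,0.02],[-1,0,0.06,-0.13,0,0,0.04],[-1,0,0.1,-0.13,0,0,0.06],[-1,0.02,0.133,-0.13,0,0,0.06],[-1,0.02,0.133,-0.13,0,0,0.06],[-1,0.02,0.133,-0.13,0,0,0.06]]}}

```text
time_s: 20.72
tcp_pos: [0.5406, -0.1304, 0.1431]
ee_rot: [[0.996, 0.085, -0.001], [0.085, -0.996, 0.0], [-0.001, -0.0, -1.0]]
wrist_force: [-0.3, 1.0, -0.5]
gripper_width: 0.995
```

```bash
python3 plan.py .505 -.136 .013 5.2; python3 - <<'E'
from h import *
for n in("scene","side","wrist"):
    c=capture(n)
    im=c['frame'][:,:,::-1]
    if n!='wrist':
        im=im[180:290,280:390] if n=="scene" else im[180:300,215:345]
        im=cv2.resize(im,None,fx=4,fy=4,interpolation=cv2.INTER_CUBIC)
    cv2.imwrite(f'pics/p8{n}.png',im)
E
```

```text
t20.7 at [ 0.5406 -0.1304  0.1431] th4.9 F [-0.3  1.  -0.5] g0.995  -> shift [-0.0358  0.0026  0.1301] turn [-0.0002  0.0006 -0.0059] rows 3.2 0.0
```

View pics/p8scene.png

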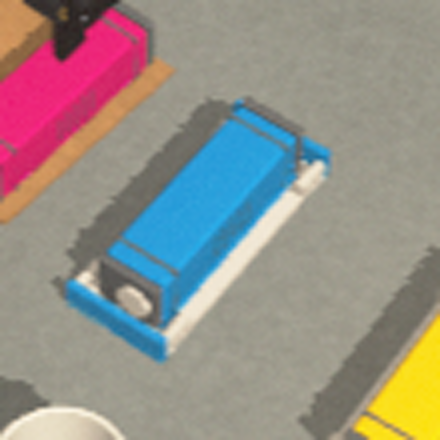

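View pics/p8side.png

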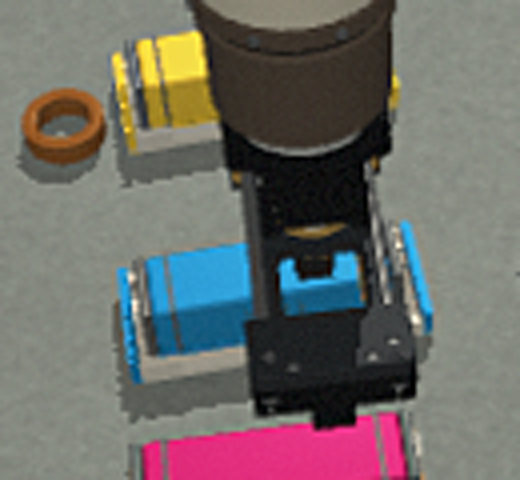

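View pics/p8wrist.png

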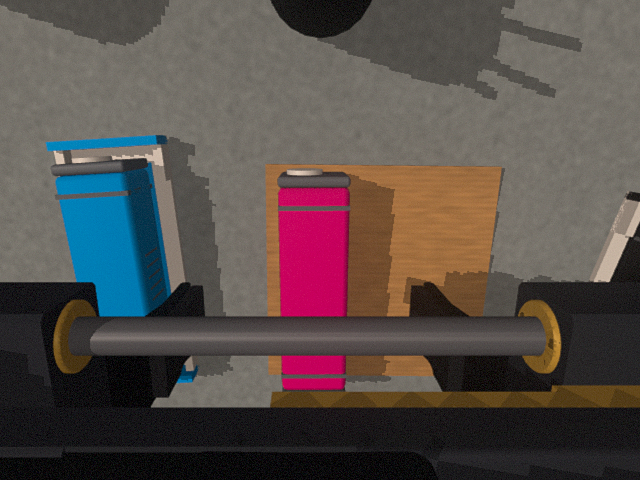

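Cyan is in. Magenta is at u≈314, slightly right of centre, which matches the +2.6 mm correction.

Call:
{"op": "jog_arm", "data": {"moves": [[-1,-0.02,0.002,0.01,0,0,0],[-1,-0.036,0.003,0.03,0,0,-0.005],[-1,-0.036,0.003,0.06,0,0,-0.005],[-1,-0.036,0.003,0.09,0,0,-0.005],[-1,-0.036,0.003,0.11,0,0,-0.005],[-1,-0.036,0.003,0.124,0,0,-0.005],[-1,-0.036,0.003,0.129,0,0,-0.005],[-1,-0.036,0.003,0.129,0,0,-0.005],[1,-0.036,0.003,0.129,0,0,-0.005],[1,-0.036,0.003,0.129,0,0,-0.005]]}}

```text
time_s: 21.7
tcp_pos: [0.5056, -0.1347, 0.016]
ee_rot: [[0.996, 0.094, 0.002], [0.094, -0.996, -0.0], [0.002, 0.0, -1.0]]
wrist_force: [0.1, -0.2, 0.5]
gripper_width: 0.919
```

Call:
{"op": "jog_arm", "data": {"moves": [[1,0,0,0,0,0,0],[1,0,0,0,0,0,0],[1,0,0,0,0,0,0],[1,0,0,0,0,0,0],[1,0,0,0,0,0,0],[1,0,0,0,0,0,0],[1,0,0,-0.02,0,0,0],[1,0,0,-0.06,0,0,0],[1,0,0,-0.1,0,0,0],[1,0,0,-0.14,0,0,0]]}}

```text
time_s: 22.53
tcp_pos: [0.5029, -0.1349, 0.1547]
ee_rot: [[0.996, 0.092, -0.004], [0.092, -0.996, 0.001], [-0.004, -0.001, -1.0]]
wrist_force: [1.6, -0.4, -4.8]
gripper_width: 0.53
```

```bash
python3 plan.py .5272 .3757 .15 -10.9; python3 - <<'E'
from h import *
c=capture('wrist')
cv2.imwrite(f'pics/w9.png',c['frame'][:,:,::-1])
E
```

```text
t22.5 at [ 0.5029 -0.1349  0.1547] th5.3 F [ 1.6 -0.4 -4.8] g0.530  -> shift [ 0.0714 -0.5061  0.005 ] turn [-0.0005  0.0043  0.2828] rows 12.3 2.3
```

View pics/w9.png

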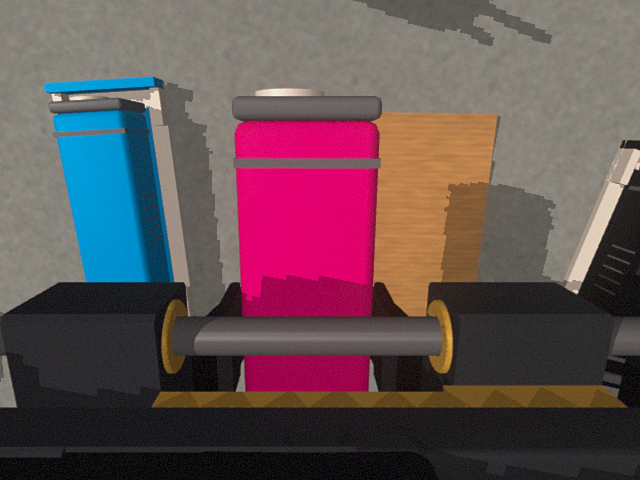

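Call:
{"op": "jog_arm", "data": {"moves": [[1,0.003,-0.02,-0.01,0,0,0.02],[1,0.008,-0.06,-0.01,0,0,0.05],[1,0.014,-0.1,-0.01,0,0,0.08],[1,0.02,-0.14,-0.01,0,0,0.11],[1,0.025,-0.18,-0.01,0,0,0.14],[1,0.031,-0.22,-0.01,0,0,0.17],[1,0.037,-0.26,-0.01,0,0,0.2],[1,0.042,-0.3,-0.01,0,0,0.23],[1,0.048,-0.34,-0.01,0,0,0.26],[1,0.054,-0.38,-0.005,0,0,0.283]]}}

```text
time_s: 23.42
tcp_pos: [0.5222, 0.2502, 0.159]
ee_rot: [[0.982, -0.19, -0.001], [-0.19, -0.982, -0.0], [-0.001, 0.0, -1.0]]
wrist_force: [1.5, -1.3, -4.4]
gripper_width: 0.525
```

Call:
{"op": "jog_arm", "data": {"moves": [[1,0.03,-0.04,0,0,0,0],[1,0.045,-0.08,0,0,0,0],[1,0.05,-0.11,0,0,0,0],[1,0.05,-0.12,0.02,0,0,0],[1,0.05,-0.12,0.04,0,0,0],[1,0.05,-0.12,0.06,0,0,0],[1,0.05,-0.12,0.08,0,0,0],[1,0.05,-0.12,0.08,0,0,0],[1,0.05,-0.12,0.08,0,0,0],[1,0.05,-0.12,0.08,0,0,0]]}}

```text
time_s: 24.25
tcp_pos: [0.5952, 0.3569, 0.0801]
ee_rot: [[0.982, -0.188, 0.001], [-0.188, -0.982, 0.0], [0.001, -0.0, -1.0]]
wrist_force: [0.2, 0.6, -3.6]
gripper_width: 0.525
```

```bash
python3 plan.py .5265 .376 .06 -10.9
```

```text
t24.2 at [0.5952 0.3569 0.0801] th-10.9 F [ 0.2  0.6 -3.6] g0.525  -> shift [-0.0711 -0.0058  0.02  ] turn [-0.0002 -0.0006  0.0006] rows 1.8 0.0
```

That went 70 mm too far along x, because I applied the shift in the turned frame. There was nothing nearby at that height, so I'll bring it back.

Call:
{"op": "jog_arm", "data": {"moves": [[1,-0.02,-0.002,0,0,0,0],[1,-0.045,-0.004,0,0,0,0],[1,-0.065,-0.006,0,0,0,0],[1,-0.071,-0.006,0.005,0,0,0],[1,-0.071,-0.006,0.012,0,0,0],[1,-0.071,-0.006,0.02,0,0,0],[1,-0.071,-0.006,0.02,0,0,0],[1,-0.071,-0.006,0.02,0,0,0],[1,-0.071,-0.006,0.02,0,0,0],[1,-0.071,-0.006,0.02,0,0,0]]}}

```text
time_s: 25.08
tcp_pos: [0.527, 0.3759, 0.0598]
ee_rot: [[0.982, -0.189, 0.001], [-0.189, -0.982, 0.0], [0.001, -0.0, -1.0]]
wrist_force: [0.9, -0.7, -4.2]
gripper_width: 0.523
```

```bash
python3 plan.py .5265 .376 .016 -10.9; python3 - <<'E'
from h import *
for n in("scene","side"):
    c=capture(n)
    im=c['frame'][:,:,::-1]
    im=im[270:390,375:500] if n=="scene" else im[80:200,230:350]
    cv2.imwrite(f'pics/p9{n}.png',cv2.resize(im,None,fx=4,fy=4,interpolation=cv2.INTER_CUBIC))
E
```

```text
t25.1 at [0.527  0.3759 0.0598] th-10.9 F [ 0.9 -0.7 -4.2] g0.523  -> shift [-0.0006  0.      0.0438] turn [-0.0004 -0.0005 -0.0002] rows 1.1 0.0
```

View pics/p9scene.png

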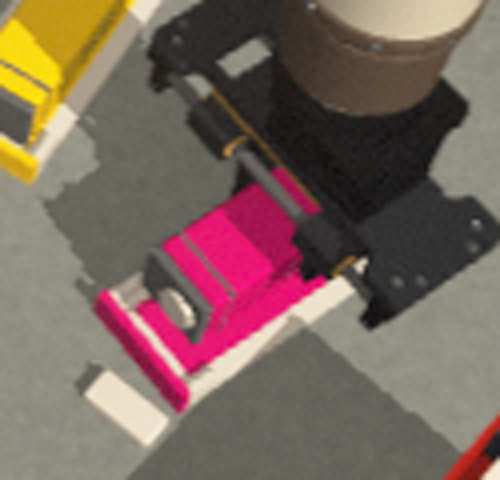

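View pics/p9side.png

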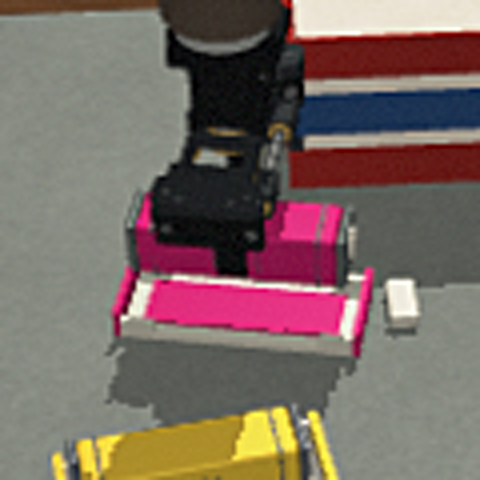

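Lined up between the walls in both views. Lowering.

Call:
{"op": "jog_arm", "data": {"moves": [[1,-0.001,0,0.015,0,0,0],[1,-0.001,0,0.028,0,0,0],[1,-0.001,0,0.038,0,0,0],[1,-0.001,0,0.044,0,0,0],[1,-0.001,0,0.044,0,0,0],[1,-0.001,0,0.044,0,0,0],[1,-0.001,0,0.044,0,0,0],[-0.6,-0.001,0,0.044,0,0,0],[-0.6,-0.001,0,0.044,0,0,0],[-0.6,-0.001,0,0.044,0,0,0]]}}

```text
time_s: 26.02
tcp_pos: [0.526, 0.3769, 0.0168]
ee_rot: [[0.982, -0.188, 0.002], [-0.188, -0.982, 0.002], [0.002, -0.002, -1.0]]
wrist_force: [-1.2, 0.4, -0.5]
gripper_width: 0.675
```

Call:
{"op": "jog_arm", "data": {"moves": [[-0.6,0,0,0,0,0,0],[-0.6,0,0,-0.01,0,0,0],[-0.6,0,0,-0.03,0,0,0],[-0.6,0,0,-0.06,0,0,0],[-0.6,0,0,-0.1,0,0,0],[-0.8,0,0,-0.14,0,0,0],[-1,-0.04,0,-0.17,0,0,0],[-1,-0.08,0,-0.2,0,0,0],[-1,-0.11,0,-0.2,0,0,0],[-1,-0.11,0,-0.2,0,0,0]]}}

```text
time_s: 26.85
tcp_pos: [0.4138, 0.3986, 0.2209]
ee_rot: [[0.983, -0.185, 0.003], [-0.185, -0.983, 0.007], [0.002, -0.007, -1.0]]
wrist_force: [-0.3, -1.4, -0.3]
gripper_width: 0.99
```

Call:
{"op": "jog_arm", "data": {"moves": [[-1,0,-0.04,-0.02,0,0,0],[-1,-0.02,-0.08,-0.04,0,0,0],[-1,-0.04,-0.12,-0.04,0,0,0],[-1,-0.06,-0.15,-0.04,0,0,0],[-1,-0.08,-0.15,-0.04,0,0,0],[-1,-0.08,-0.15,-0.04,0,0,0],[-1,-0.08,-0.15,-0.04,0,0,0],[-1,-0.08,-0.15,-0.04,0,0,0],[-1,-0.08,-0.15,-0.04,0,0,0],[-1,-0.08,-0.15,-0.04,0,0,0]]}}

```text
time_s: 27.68
tcp_pos: [0.3678, 0.5584, 0.2563]
ee_rot: [[0.982, -0.19, 0.0], [-0.19, -0.982, 0.0], [0.0, -0.0, -1.0]]
wrist_force: [-0.1, -0.0, 0.3]
gripper_width: 1.001
```

```bash
python3 - <<'E'
from h import *
s=sense();print(s["time_s"],s["tcp_pos"],s["wrist_force"])
CR={'cyan':(.5034,.0003,8.5),'magenta':(.5272,.3757,-10.9),'yellow':(.4905,.1905,9.8),'black':(.494,-.385,-8.3)}
for n in("scene","side"):
    c=capture(n);im=cv2.cvtColor(c["frame"],cv2.COLOR_RGB2BGR);cv2.imwrite(f"pics/f_{n}.png",im)
    T=np.linalg.inv(np.array(c["world_from_camera"])); f=240/np.tan(np.radians(c["fov_y"])/2); tiles=[]
    for k,(x,y,a) in CR.items():
        # resample the plane z=47 mm around each cradle, 2 px/mm, x across, centre at (200,130)
        U,V=np.meshgrid(np.arange(400),np.arange(260)); lx=(U-200)/2000; ly=(130-V)/2000; t=np.radians(a)
        P=np.c_[(x+lx*np.cos(t)-ly*np.sin(t)).ravel(),(y+lx*np.sin(t)+ly*np.cos(t)).ravel(),np.full(U.size,.047)]@T[:3,:3].T+T[:3,3]
        r=cv2.remap(im,(P[:,0]/P[:,2]*f+c["cx"]).reshape(U.shape).astype(np.float32),(P[:,1]/P[:,2]*f+c["cy"]).reshape(U.shape).astype(np.float32),cv2.INTER_CUBIC)
        # ideal top-face box, just as ruler
        cv2.rectangle(r,(40,84),(360,176),(0,255,0),1); tiles.append(r)
    cv2.imwrite(f"pics/chk_{n}.png",np.vstack([np.hstack(tiles[:2]),np.hstack(tiles[2:])]))
E
```

```text
27.6833 [0.36784532 0.55844017 0.25629649] [-0.09892409 -0.02440179  0.25768319]
```

View pics/chk_scene.png

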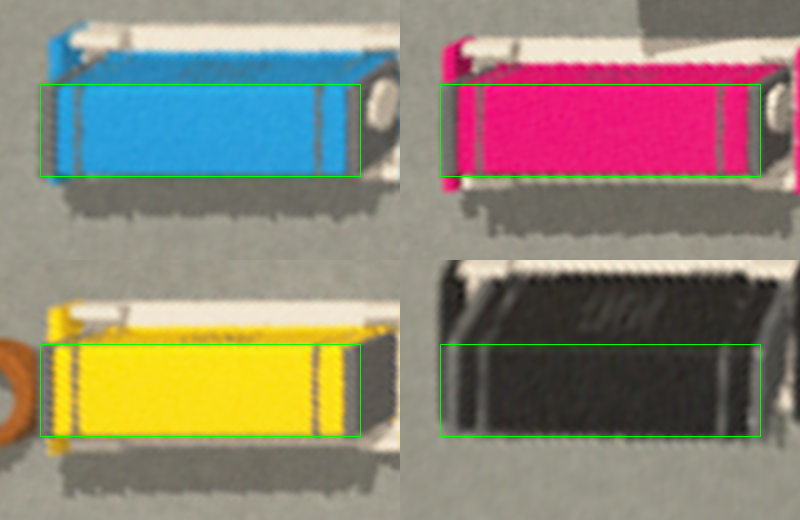

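View pics/chk_side.png

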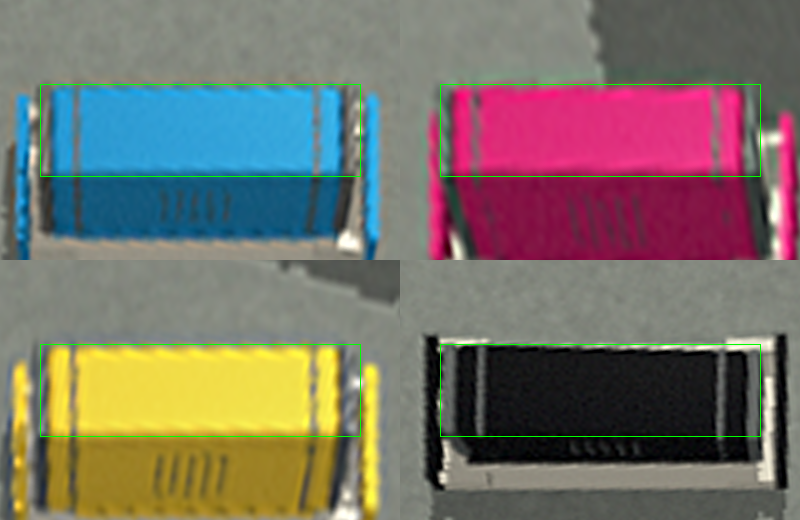

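View pics/f_side.png

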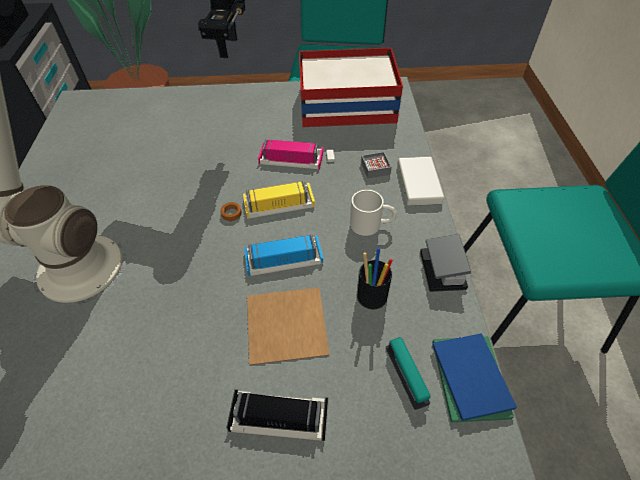

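In both views all four top faces match the ideal box at z=47 mm to within about 2 mm, so the plan position, angle and height are right. The mug and pot haven't moved, and the arm is clear. Handing in.

```bash
python3 -c "
from station import *
print(finish_job())"
```

```text
the job is handed in; nothing more can be done
None
```

I took the stack apart in the order yellow, black, cyan, magenta, laid each cartridge in its own cradle and handed the job in at about 28 s of the 115 s allowed.

**Last checks:** From both the scene and side cameras, every cartridge's top face matched its ideal outline at 47 mm height to within about 2 mm. That puts each one flat on its cradle floor, centred and lengthways. The mug and pen pot look to be where they started, judged by eye rather than measured. The arm is well clear and the wrist force reads about 0.

**What went wrong on the way:** While carrying magenta I overshot by 70 mm along x, in free space above the table, and brought it back without touching anything. Cyan needed a 4 mm correction before I released it. No check failed or disagreed at the end.

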